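# Fill the fuse rack in order, then draw out the old fuse and show its underside

### The arm

A 6-joint arm with a two-finger parallel gripper is mounted at the origin on a cart in front of the work surface, level with it; the furniture and walls round the work are solid. World frame = base frame: x ahead of the robot, y to its left, z up, the work surface at z = 0. Lengths are in mm, angles in rad, forces in N, time in s.
With the tool pointing down it reaches from about 325 to 875 mm from the base axis. Payload 4.4 kg.
Tool frame: the origin (TCP) lies at the centre of the arm's flange, where the gripper is bolted on; the fingertips stand 173 mm ahead of it and the grasp point (between the pads) lies 155 mm ahead of it; z points along the fingers, y is the direction in which the jaws open and shut (so a half turn about z gives the same grasp; the last joint's range is limited). The gripper opens to 85 mm and grips with 20 to 120 N. Pads are 22 mm wide; open, the fingers measure 114 mm over their backs; the gripper's body (76 mm by 85 mm) begins 54 mm behind the grasp point. The pads swing forward as they close: fully open they stand 13 mm farther back than shut.
Start: joints at [1.109, 0.207, 1.542, -0, 1.393, -0.15], TCP at [176.404, 547.275, 404.682] pointing down, gripper open.
Joint ranges: [-2.73, 2.73], [-0.86, 2.22], [0.23, 2.46], [-1.11, 4.25], [0.08, 2.63], [-2.82, 2.82]. Speed limits (rad/s): [2.79, 2.79, 3.14, 3.14, 3.14, 3.14].

### API

Orientations are given as a 3x3 rotation matrix whose columns are the frame's x, y, z axes.
In Python, from rig import get_state, snapshot, calibration, sign_off gives the robot as it stands.
- The arm moves only by the shell command python3 -m handwheel 'ROWS' [FORCE]. ROWS is JSON, a list of rows, each a list of 3 entries, a list of its own where there are three numbers: the shift along the tool's x, y, z in m, then the turn about the tool's z in rad, then the closure, from 0 (fully open) to 1 (shut). In form: [[[dx, dy, dz], twist, grip], ...]. A call has 1 to 12 rows; each row shifts and turns the commanded pose from where the row before left it, along the tool's axes as they then stand; what a row does not reach is not made up. A row lasts 1/12 s, in which the tool goes at most 41.7 mm and 7.16 degrees, less where a joint would pass 70% of its speed; a pose out of reach is approached as far as the arm can. A call is refused whole if a number of a shift passes 0.0417 or a number of a turn 0.125, either way. A call with a gripper value outside its range is refused whole. The fingers move at their own pace and stop on an object; FORCE is the grip in N (left out, the last holds). Time passes only in rows, so rows that do not move let the fingers close. It gives the time, the measured TCP pose, the force and the opening at its end, in the units of the state.
- get_state(): the state, without advancing time (a new reading comes with each control period).
- snapshot(name): name is "scene" or "top"; returns (picture, depth): 400x640x3 uint8, red, green, blue; 400x640 float32, mm along the optical axis (not along the pixel's ray), 0 where there is no reading.
- calibration(name): a dict with "fx", "fy", "cx", "cy" (pixels), "k1" (the pictures are not rectified: a ray, as slopes to the right and down, at radius r is drawn at 1 + k1 r^2 times it, then the intrinsics apply), "view" (4x4, takes a point from world to camera coordinates). Camera axes: x right, y down, z forward; pixel columns grow to the right and rows downward; lengths in mm; the calibration is good to about 2 mm. A picture is of the moment at which its call begins. calibration takes no time and is no camera call.
- sign_off(): hands the job in, once; it reports no verdict.
The state is a dict: "time": time; "joints": joint angles; "qvel": joint speeds; "effort": joint torques, N m; "position": TCP position; "tcp_rot": TCP orientation; "contact_force": force on the tool from outside, world axes, zero at the start; "torque": the same for the moment, N m; "grip_width": finger opening in mm.
Only numpy, scipy, OpenCV 4.12 (cv2) and the standard library are available. Lean on these libraries where they do the work, as an engineer would, in place of code of your own. Each camera call takes 0.05 s, during which the arm holds its last target.

### The job

Put the two fuses that stand on the desk upright into the empty pockets of the black fuse rack, right down to the bottom and let go: first either one into the pocket marked with one dot, then the other into the pocket with two dots. Only then draw the old fuse out of the three-dot pocket, raise it to at least 15 cm above the desk and tip it at least 45 degrees from upright so that its lower cap can be looked at; finish the program while still holding it there, steady in the gripper. Do not move the tape roll or the relay.

Things in the scene. Friction and masses are not known exactly. Their poses are not given: they have to be found in the camera images.
- rack: Black plastic rack fixed to the desk, 80 (x) x 160 (y) x 40 mm high, plus an 18 mm ear, 9 mm high, at each end. Origin: centre of its underside. y runs along the pocket row from pocket 3 to 1; x points away from the robot, +-20 degrees. Three round blind pockets 30 mm wide, 30 mm deep, 50 mm apart, chamfered mouths. 39 mm from each, towards the robot, one, two or three metal dots mark it.
- pocket_1 (a point): Centre of the mouth of the one-dot pocket (empty), level with the rack's top, 40 mm above the desk. The left pocket seen from the robot.
- pocket_2 (a point): Centre of the mouth of the two-dot pocket (empty), the middle one, 40 mm above the desk. Behind the work a board with coils overhangs the back of the desk from x = 0.58 m on, 0.15 to 0.4 m up: keep the hand in front of it. The thin hanging cables offer no resistance.
- pocket_3 (a point): Centre of the mouth of the three-dot pocket, which holds the old fuse, 40 mm above the desk. The right pocket seen from the robot.
- spare_a_mid (a point): Middle (half-way up) of one of two alike fuses standing on the desk right of the rack, on either side of the open fuse tin or both beyond it: white tube 22 mm across, brass end caps 24 mm across and 15 mm long, whole length 75 mm, 70 g. z axis along its length. Seated in a pocket its middle is 47.5 mm and its top 85 mm above the desk.
- spare_b_mid (a point): Middle of the other of the two alike standing fuses; same size and axes as spare_a_mid.
- old_fuse_mid (a point): Middle of the old fuse, in the three-dot pocket at the start: white tube 24 mm across, brass end caps 27 mm across and 16 mm long, whole length 80 mm, 70 g, loose fit. z axis along its length, up at the start. In the pocket its middle is 50 mm and its top 90 mm above the desk.
- tape_roll: Bystander: grey roll of insulating tape lying flat, 62 mm across, 19 mm high. Origin: centre of its underside.
- relay: Bystander: plug-in relay, 30 x 36 mm and 61 mm high, standing. Origin: centre of its underside.
There are look-alikes about, which are no part of the job. What is shaped like the part that bears spare_a_mid but orange is not meant.

How it is judged (in metres and radians):
On the way, in this order (a step that is already met when the one before it is completed fails the run):
1. one standing fuse is seated upright in the one-dot pocket and let go, the old fuse still in its pocket (((horizontal distance between spare_a_mid and pocket_1 below 0.01 m and height (world z) of spare_a_mid below 0.053 m and angle between spare_a_mid's own z axis and vertical below 0.3 rad and contact force between the fingers and spare_a below 0.1 N) or (horizontal distance between spare_b_mid and pocket_1 below 0.01 m and height (world z) of spare_b_mid below 0.053 m and angle between spare_b_mid's own z axis and vertical below 0.3 rad and contact force between the fingers and spare_b below 0.1 N)) and horizontal distance between old_fuse_mid and pocket_3 below 0.01 m and height (world z) of old_fuse_mid below 0.06 m), for 0.2 s.
2. the other is seated upright in the two-dot pocket and let go, the old fuse still in its pocket (((horizontal distance between spare_a_mid and pocket_1 below 0.01 m and height (world z) of each of spare_a_mid, spare_b_mid below 0.053 m and angle between each of spare_a_mid, spare_b_mid's own z axis and vertical below 0.3 rad and contact force between the fingers and spare_a below 0.1 N and horizontal distance between spare_b_mid and pocket_2 below 0.01 m and contact force between the fingers and spare_b below 0.1 N) or (horizontal distance between spare_b_mid and pocket_1 below 0.01 m and height (world z) of each of spare_b_mid, spare_a_mid below 0.053 m and angle between each of spare_b_mid, spare_a_mid's own z axis and vertical below 0.3 rad and contact force between the fingers and spare_b below 0.1 N and horizontal distance between spare_a_mid and pocket_2 below 0.01 m and contact force between the fingers and spare_a below 0.1 N)) and horizontal distance between old_fuse_mid and pocket_3 below 0.01 m and height (world z) of old_fuse_mid below 0.06 m), for 0.2 s.
3. the old fuse is drawn clear of its pocket, the other two staying seated (((horizontal distance between spare_a_mid and pocket_1 below 0.01 m and height (world z) of each of spare_a_mid, spare_b_mid below 0.053 m and angle between each of spare_a_mid, spare_b_mid's own z axis and vertical below 0.3 rad and contact force between the fingers and spare_a below 0.1 N and horizontal distance between spare_b_mid and pocket_2 below 0.01 m and contact force between the fingers and spare_b below 0.1 N) or (horizontal distance between spare_b_mid and pocket_1 below 0.01 m and height (world z) of each of spare_b_mid, spare_a_mid below 0.053 m and angle between each of spare_b_mid, spare_a_mid's own z axis and vertical below 0.3 rad and contact force between the fingers and spare_b below 0.1 N and horizontal distance between spare_a_mid and pocket_2 below 0.01 m and contact force between the fingers and spare_a below 0.1 N)) and height (world z) of old_fuse_mid above 0.085 m), for 0.1 s.
At the end, for the whole second after the job is handed in: The 75 mm fuses are let go in pockets 1 and 2 (within 10 mm of centre, middle under 53 mm above the desk, lean under 17 deg); the old fuse is held by the fingers alone, middle over 14 cm up, over 41 deg from upright, slower than 3 cm/s and 0.3 rad/s (((horizontal distance between spare_a_mid and pocket_1 below 0.01 m and height (world z) of each of spare_a_mid, spare_b_mid below 0.053 m and angle between each of spare_a_mid, spare_b_mid's own z axis and vertical below 0.3 rad and contact force between the fingers and spare_a below 0.1 N and horizontal distance between spare_b_mid and pocket_2 below 0.01 m and contact force between the fingers and spare_b below 0.1 N) or (horizontal distance between spare_b_mid and pocket_1 below 0.01 m and height (world z) of each of spare_b_mid, spare_a_mid below 0.053 m and angle between each of spare_b_mid, spare_a_mid's own z axis and vertical below 0.3 rad and contact force between the fingers and spare_b below 0.1 N and horizontal distance between spare_a_mid and pocket_2 below 0.01 m and contact force between the fingers and spare_a below 0.1 N)) and height (world z) of old_fuse_mid above 0.14 m and angle between old_fuse_mid's own z axis and vertical above 0.72 rad and contact force between the fingers and old_fuse above 0.5 N and contact force between old_fuse and rack below 0.1 N and contact force between old_fuse and spare_a below 0.1 N and contact force between old_fuse and spare_b below 0.1 N and linear speed of old_fuse below 0.03 m/s and angular speed of old_fuse below 0.3 rad/s); the arm keeps its last pose, push and grip.
It fails at once if the tape roll is moved by more than 3 cm (distance of tape_roll from where it was at the start of the episode above 0.03 m).
It fails at once if the relay is moved by more than 3 cm or knocked over (distance of relay from where it was at the start of the episode above 0.03 m or angle between relay's own z axis and vertical above 0.6 rad).
It also fails if it takes over 72 s, if anything falls off the work surface, if the arm or the gripper's body presses on something with over 40 N, if the wrist force passes 120 N, or if a joint passes its speed limit or range.

## Working session

There is one attempt and no reset: what is moved stays moved. The work goes in short steps, Python scripts to look and compute and a shell command to move; the robot and the scene stay as the last step left them, time stands still between calls to the robot, and variables do not carry over. Pictures are saved under pics/ and viewed, and the job is handed in when it is done.

```bash
ls; mkdir -p pics; python3 - <<'E'
from rig import *
import cv2,numpy as np
s=get_state();print({k:(np.round(v,3).tolist()) for k,v in s.items()})
for n in("scene","top"):
    p,d=snapshot(n);cv2.imwrite(f"pics/{n}0.png",p[:,:,::-1]);np.save(f"pics/{n}0.npy",d);c=calibration(n);print(n,c)
E
```

```text
pics
{'time': 0.0, 'joints': [1.108, 0.207, 1.543, 0.0, 1.393, -0.15], 'qvel': [0.001, -0.0, -0.001, -0.001, -0.0, 0.001], 'effort': [-0.002, -38.304, -29.16, -0.0, 0.011, 0.0], 'position': [176.247, 546.945, 403.486], 'tcp_rot': [[-0.952, 0.307, -0.001], [0.307, 0.952, -0.002], [0.0, -0.002, -1.0]], 'contact_force': [0.19, 0.85, 0.421], 'torque': [0.017, -0.044, 0.042], 'grip_width': 85.064}
scene {'fx': 512.8661152470244, 'fy': 512.8661152470244, 'cx': 321.29554172063985, 'cy': 197.65894099701234, 'k1': 0.02328933492719875, 'view': array([[ 4.27256764e-01, -9.03802374e-01, -2.43500746e-02,
        -3.84546417e+02],
       [-5.85463042e-01, -2.56043664e-01, -7.69203919e-01,
         3.36127303e+02],
       [ 6.88973645e-01,  3.42903646e-01, -6.38539275e-01,
         1.13341431e+03],
       [ 0.00000000e+00,  0.00000000e+00,  0.00000000e+00,
         1.00000000e+00]])}
top {'fx': 422.2191622350551, 'fy': 422.2191622350551, 'cx': 328.23673646677423, 'cy': 200.85478338703456, 'k1': -0.10967292244355653, 'view': array([[-2.12613632e-02, -9.99313882e-01, -3.03268716e-02,
        -1.26321238e+02],
       [-9.96909871e-01,  2.34851104e-02, -7.49610440e-02,
         5.36759533e+02],
       [ 7.56218418e-02,  2.86393837e-02, -9.96725199e-01,
         1.13856579e+03],
       [ 0.00000000e+00,  0.00000000e+00,  0.00000000e+00,
         1.00000000e+00]])}
```

View pics/scene0.png

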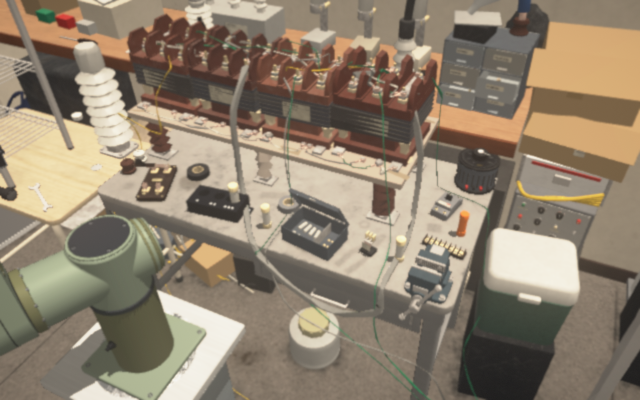

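View pics/top0.png

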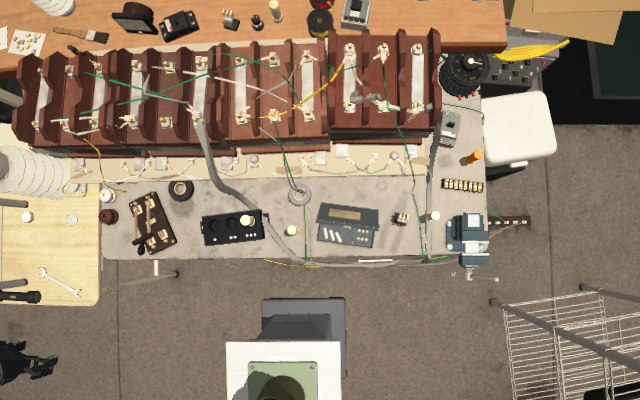

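```bash
python3 - <<'E'
import cv2
p=cv2.imread("pics/top0.png");cv2.imwrite("pics/top0c.png",cv2.resize(p[170:275,180:460],None,fx=2.85,fy=2.85,interpolation=2))
p=cv2.imread("pics/scene0.png");cv2.imwrite("pics/scene0c.png",cv2.resize(p[150:300,180:480],None,fx=2.66,fy=2.66,interpolation=2))
E
```

```text
(no output)
```

View pics/top0c.png

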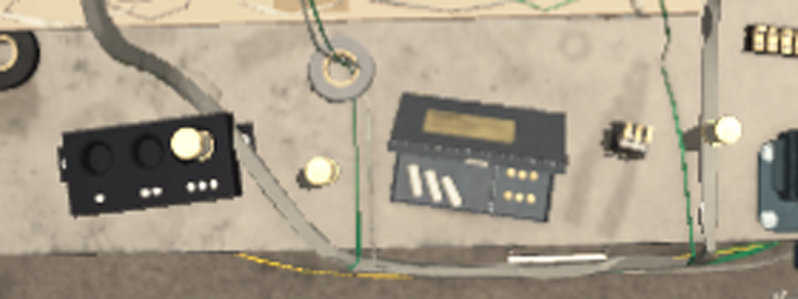

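View pics/scene0c.png

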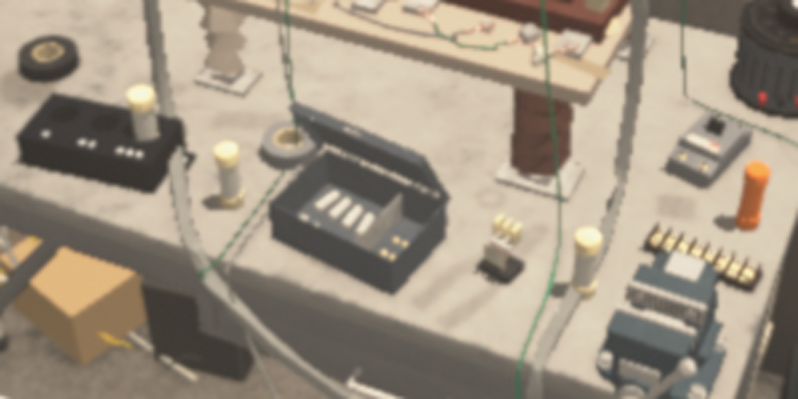

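```bash
cat > h.py <<'E'
import numpy as np,cv2
from rig import *
def proj(P,c):
    P=np.atleast_2d(P).astype(float);V=c["view"];q=P@V[:3,:3].T+V[:3,3]
    s=q[:,:2]/q[:,2:];r2=(s**2).sum(1,keepdims=True);s=s*(1+c["k1"]*r2)
    return s*[c["fx"],c["fy"]]+[c["cx"],c["cy"]]
def ray(uv,c):
    uv=np.atleast_2d(uv).astype(float);d=(uv-[c["cx"],c["cy"]])/[c["fx"],c["fy"]];s=d.copy()
    for _ in range(20): s=d/(1+c["k1"]*(s**2).sum(1,keepdims=True))
    return np.c_[s,np.ones(len(s))]
def deproj(uv,depth,c):
    V=c["view"];return (ray(uv,c)*np.reshape(depth,(-1,1))-V[:3,3])@V[:3,:3]
def atz(uv,z,c):
    V=c["view"];o=-V[:3,:3].T@V[:3,3];d=ray(uv,c)@V[:3,:3];return o+d*((z-o[2])/d[:,2:])
def ortho(img,c,x0,x1,y0,y1,z,s=2):
    # rows: x decreasing, cols: y decreasing (robot's view)
    xs=np.arange(x1,x0,-1/s);ys=np.arange(y1,y0,-1/s);Y,X=np.meshgrid(ys,xs)
    m=proj(np.c_[X.ravel(),Y.ravel(),np.full(X.size,z)],c).astype(np.float32).reshape(X.shape+(2,))
    return cv2.remap(img,m[...,0],m[...,1],cv2.INTER_CUBIC)
E
python3 - <<'E'
from h import *
for n in("top","scene"):
    c=calibration(n);d=np.load(f"pics/{n}0.npy");img=cv2.imread(f"pics/{n}0.png")
    v,u=np.mgrid[0:400,0:640];m=d>0;P=np.full((400,640,3),np.nan)
    P[m]=deproj(np.c_[u[m],v[m]],d[m],c)
    for nm,(uu,vv) in (dict(a=(292,229),b=(435,216),old=(246,220)) if n=="top" else dict(a=(265,210),b=(400,240),old=(233,187))).items():
        Q=P[vv-12:vv+12,uu-12:uu+12].reshape(-1,3);zt=np.nanpercentile(Q[:,2],97);T=Q[Q[:,2]>(88 if nm=="old" else 73)-10]
        print(n,nm,zt.round(1),T.mean(0).round(1),len(T),((T.min(0)+T.max(0))/2).round(1))
    k=P.reshape(-1,3);desk=k[(k[:,0]>350)&(k[:,0]<480)&(abs(k[:,1]-50)<30)];print("desk",np.nanmedian(desk[:,2]))
    cv2.imwrite(f"pics/o_{n}.png",ortho(img,c,300,500,20,320,40,2.6))
E
```

```text
top a 77.7 [457.7 -43.5  76.1] 70 [458.3 -42.6  73.7]
top b 78.4 [ 486.3 -415.4   75.9] 75 [ 486.3 -416.    72.8]
top old 93.4 [485.   75.6  91. ] 94 [485.1  76.   88.5]
desk 3.9241474012581654
scene a 76.3 [453.5 -44.8  72.8] 71 [456.6 -42.5  71.6]
scene b 76.2 [ 480.7 -418.    72.7] 83 [ 483.3 -417.6   70.6]
scene old 91.1 [483.   73.5  87.3] 83 [507.5  77.9  86. ]
desk -1.6386853361109819
```

```bash
python3 -c "
import numpy as np,cv2
a=cv2.imread('pics/o_top.png');b=cv2.imread('pics/o_scene.png');print(a.shape)
cv2.imwrite('pics/o_both.png',cv2.resize(np.vstack([a,b]),None,fx=.57,fy=.57))"
```

```text
(520, 781, 3)
```

View pics/o_top.png

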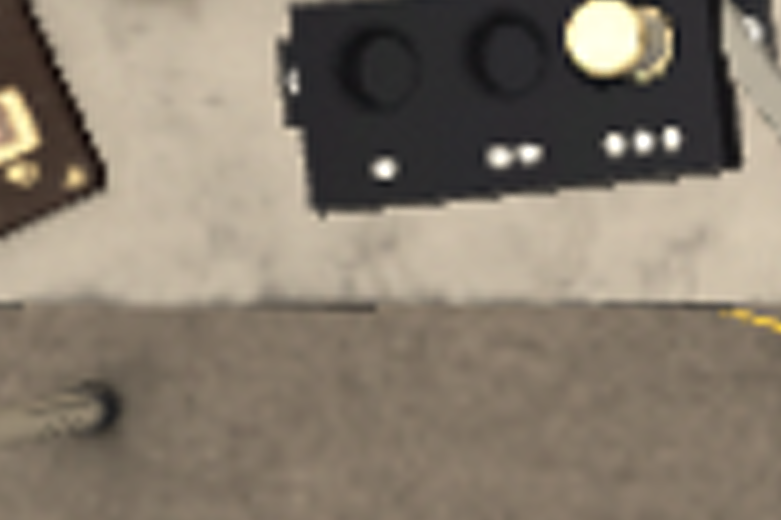

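View pics/o_scene.png

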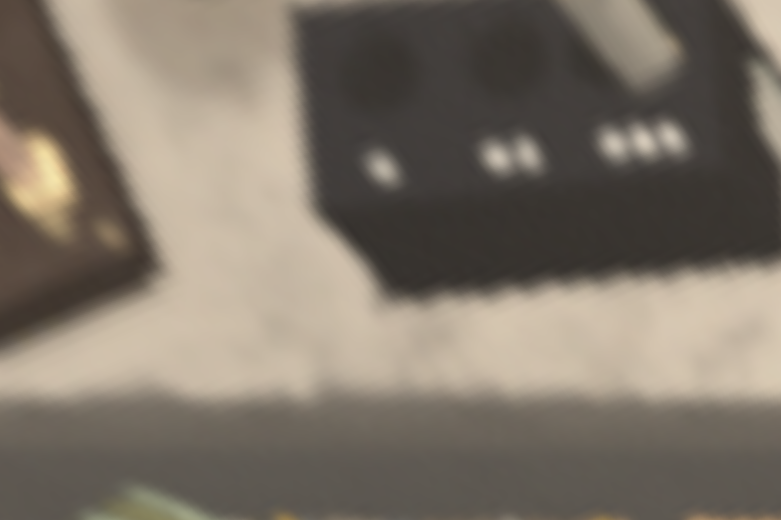

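```bash
python3 - <<'E'
from h import *
out=[]
for n in("top","scene"):
    c=calibration(n);img=cv2.imread(f"pics/{n}0.png")
    o=ortho(img,c,410,510,30,210,40,4).astype(float)
    o=np.clip((o-15)*(4 if n=="top" else 4) -(0 if n=="top" else 80),0,255).astype(np.uint8)
    for k in range(0,180,10): cv2.line(o,(k*4,0),(k*4,8 if k%50 else 20),(0,255,0),1)
    y=np.array([-.104,.995]);x=np.array([.995,.104]);p2=np.array([479.5,125.5])
    for k in(-50,0,50):
        p=p2+k*y
        cv2.circle(o,(int((210-p[1])*4),int((510-p[0])*4)),60,(0,0,255),1)
    out.append(o[:, :])
cv2.imwrite("pics/rackc.png",cv2.resize(np.vstack(out),None,fx=.74,fy=.74))
E
```

```text
(no output)
```

View pics/rackc.png

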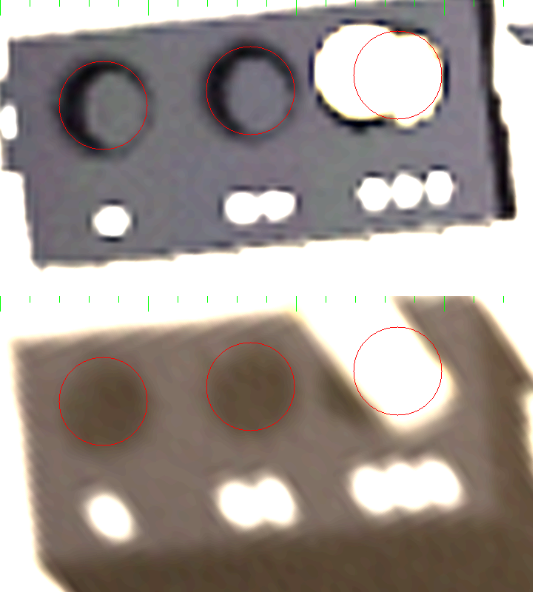

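```bash
python3 - <<'E'
from h import *
rows=[]
for n in("top","scene"):
    c=calibration(n);img=cv2.imread(f"pics/{n}0.png");r=[]
    for nm,(x,y,z,R) in dict(a=(457,-43,75,12),b=(485.5,-416.5,75,12),old=(484.5,75.5,90,13.5)).items():
        o=ortho(img,c,x-32,x+32,y-32,y+32,z,4)
        cv2.circle(o,(128,128),int(R*4),(0,0,255),1);r.append(o)
        # base circle at z=0 footprint
        o2=ortho(img,c,x-32,x+32,y-32,y+32,0,4)
        cv2.circle(o2,(128,128),48,(255,0,0),1)
    rows.append(np.hstack(r))
cv2.imwrite("pics/fz.png",np.vstack(rows))
E
```

```text
(no output)
```

View pics/fz.png

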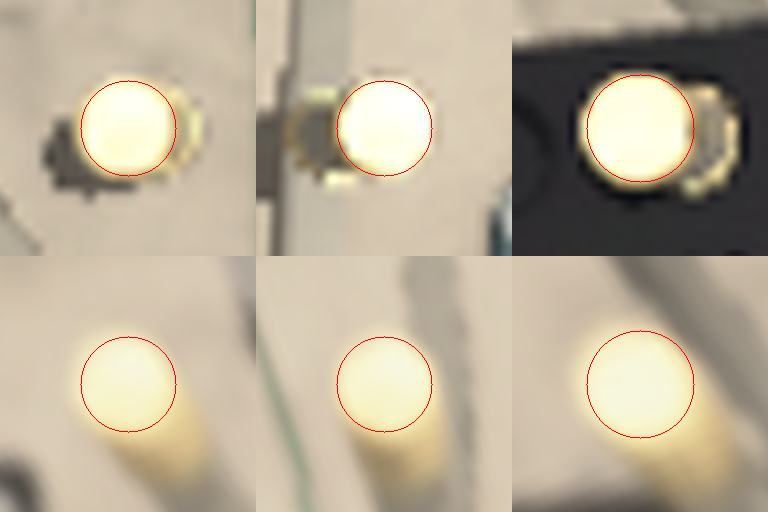

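```bash
python3 - <<'E'
from h import *
c=calibration("top");d=np.load("pics/top0.npy");v,u=np.mgrid[0:400,0:640];m=d>0
P=deproj(np.c_[u[m],v[m]],d[m],c)
for nm,x,y in(("a",457.5,-43),("b",486,-416.5)):
    print(nm);
    for xx in range(100,-120,-20):
        r=[]
        for yy in range(140,-150,-20):
            k=(abs(P[:,0]-x-xx)<10)&(abs(P[:,1]-y-yy)<10)
            r.append("%4d"%(P[k,2].max() if k.any() else -1))
        print("%4d"%(x+xx)," ".join(r))
    print("     "," ".join("%4d"%(y+yy) for yy in range(140,-150,-20)))
E
```

```text
a
 557  293   54    7    7    6    6   22   24  235   38    7    5    5    6    6
 537  219   56   21    5    8    6   20   24   23   24    7   58   55    7    6
 517   44   45   45    5    5    5    6   20   21    8    5   95   89   82   76
 497   91   96   90   39    8    6    8    7    7    8  128  134  130  124  118
 477   90   96   91   41   15    6    6   77    7    7  148  148  148  147  146
 457   45   45   46   45   19   12   76   80   75    9   54   17   14  144  147
 437   46   45   46   44   17   17    8    7    7    9   55   51   20   18    8
 417    6    6    7    6   12   17   15    6    9    7    7   52   51   51   51
 397    5    6    7    4    8   14   17   17    8   11    6    7    6    7    7
 377    6    4    4    4    6    6   16   17    6    8    8    3    9    4    6
 357   -1   -1   -1   -1   -1   -1   -1   -1    0    3  -16  -36  -48  -60  -72
        97   77   57   37   17   -3  -23  -43  -63  -83 -103 -123 -143 -163 -183
b
 586  184  170  300  183  168  170   32   47    6   24   22   20   20   20    7
 566    7    5    7  265  152   26   24   30    6   21   24   22   24   23   25
 546    7    7    5  190    5    9   22   22    8    6    7    6    6   22   24
 526    8    7    7    5    7   10    5   17    6    7    9    6    6    5    6
 506   69    7   15   15    5   10   14   78    7    6    5    6    5    5    7
 486   93    5   58   67   16    7   79   81   76    6   89   93   94   90    5
 466    5    7   15   48   13    9   12   82    7   22   89   94   94   91    3
 446    7    5    6    6    5    5   14   17    5   20  108  109  108  110   -1
 426    6    7    6    7    4    5   15   16    5   18  109  110  109  109   -1
 406    7    8    5    8    7    4   18   16    6   23  109  106  108  109   20
 386    4    5    7    5    6    6   11   13    5   18  110  107  109  111   90
      -276 -296 -316 -336 -356 -376 -396 -416 -436 -456 -476 -496 -516 -536 -556
```

```bash
cat >> h.py <<'E'
def go(x,y,z,xd=(-.104,.9945)):
    s=get_state();R=np.array(s["tcp_rot"]);p=np.array(s["position"])
    print("t",round(s["time"],2),"pos",p.round(1),"w",round(s["grip_width"],1),"F",np.round(s["contact_force"],1),"j",np.round(s["joints"],2))
    d=np.array([x,y,z])-p;print("need tool m",(R.T@d/1000).round(4))
    a=np.arctan2(R[1,0],R[0,0])-np.arctan2(xd[1],xd[0]);a=(a+np.pi)%(2*np.pi)-np.pi
    print("twist",a.round(4),"tilt",np.degrees(np.arccos(-R[2,2])).round(2))
E
python3 -m handwheel '[[[0,0,0],0.1155,0],[[0,0,0],0.1155,0],[[0,0,0],0.1155,0],[[0,0,0],0.1155,0],[[0,0,0],0.1155,0],[[0,0,0],0.1155,0],[[0,0,0],0.1155,0],[[0,0,0],0.1155,0],[[0,0,0],0.1155,0],[[0,0,0],0.1155,0]]' 40
python3 -c "
from h import *
go(457.5,-43,320)"
```

```text
time: 0.93
position: [176.3, 547.1, 404.0]
tcp_rot: [[-0.098, 0.995, -0.001], [0.995, 0.098, -0.001], [-0.001, -0.001, -1.0]]
contact_force: [0.2, -1.1, -0.9]
grip_width: 85.5
t 0.93 pos [176.3 547.1 404. ] w 85.5 F [ 0.2 -1.1 -0.9] j [1.11 0.21 1.54 0.   1.39 1.01]
need tool m [-0.6147  0.222   0.0845]
twist -0.0059 tilt 0.08
```

```bash
python3 -m handwheel '[[[-0.034,0.0123,0.004],0,0],[[-0.034,0.0123,0.004],0,0],[[-0.034,0.0123,0.004],0,0],[[-0.034,0.0123,0.004],0,0],[[-0.034,0.0123,0.004],0,0],[[-0.034,0.0123,0.004],0,0],[[-0.034,0.0123,0.004],0,0],[[-0.034,0.0123,0.004],0,0],[[-0.034,0.0123,0.004],0,0]]'
python3 -m handwheel '[[[-0.034,0.0123,0.004],0,0],[[-0.034,0.0123,0.004],0,0],[[-0.034,0.0123,0.004],0,0],[[-0.034,0.0123,0.004],0,0],[[-0.034,0.0123,0.004],0,0],[[-0.034,0.0123,0.004],0,0],[[-0.034,0.0123,0.004],0,0],[[-0.034,0.0123,0.004],0,0],[[-0.034,0.0123,0.004],0,0],[[0,0,0],0,0],[[0,0,0],0,0]]'
python3 -c "
from h import *
go(457.5,-43,219)"
```

```text
time: 1.68
position: [318.3, 252.7, 368.2]
tcp_rot: [[-0.104, 0.995, -0.0], [0.995, 0.104, -0.0], [-0.0, -0.0, -1.0]]
contact_force: [0.7, 0.5, -0.6]
grip_width: 85.4
time: 2.6
position: [460.4, -40.0, 332.1]
tcp_rot: [[-0.1, 0.995, -0.001], [0.995, 0.1, 0.001], [0.001, -0.001, -1.0]]
contact_force: [-0.7, 1.4, -0.5]
grip_width: 85.6
t 2.6 pos [460.4 -40.  332.1] w 85.6 F [-0.7  1.4 -0.5] j [-0.27  0.04  1.89  0.    1.22 -0.37]
need tool m [-0.0028 -0.003   0.1131]
twist -0.004 tilt 0.09
```

```bash
python3 -m handwheel '[[[-0.0028,-0.003,0.005],0,0],[[0,0,0.02],0,0],[[0,0,0.02],0,0],[[0,0,0.02],0,0],[[0,0,0.02],0,0],[[0,0,0.015],0,0],[[0,0,0.008],0,0],[[0,0,0.005],0,0],[[0,0,0],0,0]]'
python3 - <<'E'
from h import *
go(457.5,-43,219)
p,d=snapshot("scene");cv2.imwrite("pics/s1.png",cv2.resize(p[130:280,170:400,::-1],None,fx=3,fy=3))
E
```

```text
time: 3.35
position: [456.7, -40.6, 218.9]
tcp_rot: [[-0.105, 0.994, -0.002], [0.994, 0.105, 0.001], [0.001, -0.002, -1.0]]
contact_force: [-0.5, -0.5, 0.7]
grip_width: 85.3
t 3.35 pos [456.7 -40.6 218.9] w 85.3 F [-0.5 -0.5  0.7] j [-0.28  0.22  1.97  0.    0.96 -0.38]
need tool m [-0.0024  0.0006 -0.0001]
twist 0.0012 tilt 0.12
```

View pics/s1.png

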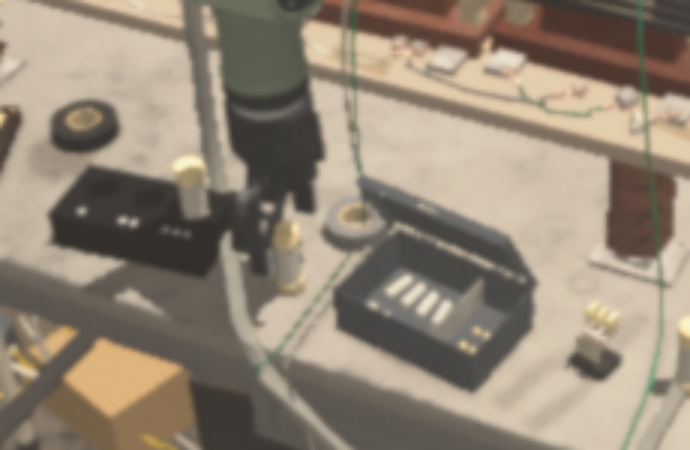

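```bash
python3 -m handwheel '[[[-0.0012,0,0],0,0.3],[[0,0,0],0,0.6],[[0,0,0],0,1],[[0,0,0],0,1],[[0,0,0],0,1],[[0,0,0],0,1],[[0,0,0],0,1],[[0,0,0],0,1]]' 50; for i in 1 2 3 4; do python3 -m handwheel '[[[0,0,0],0,1]]' | egrep 'posi|wid';done
```

```text
time: 4.07
position: [457.8, -42.9, 220.2]
tcp_rot: [[-0.104, 0.995, 0.001], [0.995, 0.104, -0.0], [-0.0, 0.001, -1.0]]
contact_force: [-1.2, 0.5, 5.5]
grip_width: 22.6
position: [457.8, -42.8, 220.2]
grip_width: 22.5
position: [457.8, -42.8, 220.2]
grip_width: 22.3
position: [457.8, -42.9, 220.2]
grip_width: 22.3
position: [457.8, -42.8, 220.2]
grip_width: 22.4
```

```bash
python3 -m handwheel '[[[0,0,-0.005],0,1],[[0,0,-0.01],0,1],[[0,0,-0.02],0,1],[[0,0,-0.03],0,1],[[0,0,-0.03],0,1],[[0,0,-0.025],0,1],[[0,0,0],0,1],[[0,0,0],0,1],[[0,0,0],0,1]]'
python3 - <<'E'
from h import *
p2=np.array([479.3,125.3])+50*np.array([-.104,.9945]);print(p2)
go(p2[0],p2[1],340)
p,d=snapshot("scene");cv2.imwrite("pics/s2.png",cv2.resize(p[100:250,170:400,::-1],None,fx=3,fy=3))
E
```

```text
time: 5.15
position: [457.0, -42.5, 339.2]
tcp_rot: [[-0.104, 0.995, -0.001], [0.995, 0.104, 0.0], [0.0, -0.001, -1.0]]
contact_force: [0.1, -0.4, -0.1]
grip_width: 22.2
[474.1   175.025]
t 5.15 pos [457.  -42.5 339.2] w 22.2 F [ 0.1 -0.4 -0.1] j [-0.28  0.03  1.89  0.    1.23 -0.39]
need tool m [ 0.2146  0.0396 -0.0008]
twist -0.0002 tilt 0.07
```

View pics/s2.png

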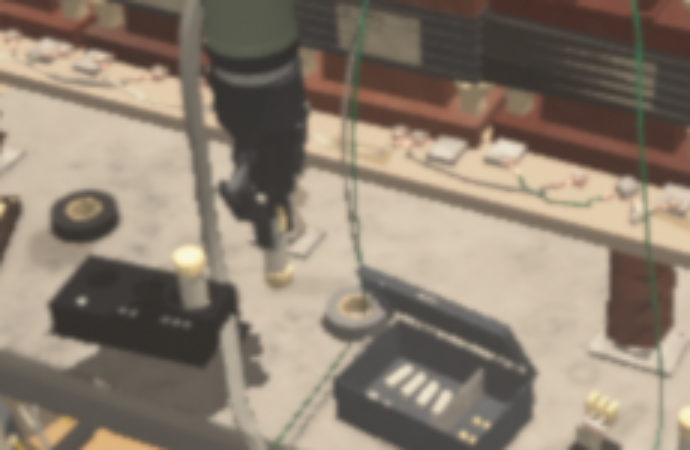

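```bash
python3 -m handwheel '[[[0.0358,0.0065,0],0,1],[[0.0358,0.0065,0],0,1],[[0.0358,0.0065,0],0,1],[[0.0358,0.0065,0],0,1],[[0.0358,0.0065,0],0,1],[[0.0358,0.0065,0],0,1],[[0,0,0],0,1],[[0,0,0],0,1],[[0,0,0],0,1]]'; for i in 1 2 3 ; do python3 -m handwheel '[[[0,0,0],0,1]]' | egrep 'posi|wid';done
python3 - <<'E'
from h import *
go(474.1,175,265)
p,d=snapshot("scene");cv2.imwrite("pics/s3.png",cv2.resize(p[80:250,100:330,::-1],None,fx=3,fy=3))
p,d=snapshot("top");cv2.imwrite("pics/t3.png",cv2.resize(p[150:280,150:350,::-1],None,fx=4,fy=4))
E
```

```text
time: 5.95
position: [473.4, 174.8, 337.9]
tcp_rot: [[-0.105, 0.995, -0.004], [0.995, 0.105, -0.001], [-0.001, -0.004, -1.0]]
contact_force: [-0.5, -0.3, -1.0]
grip_width: 22.4
position: [473.7, 174.0, 338.5]
grip_width: 22.2
position: [474.0, 173.7, 339.0]
grip_width: 22.4
position: [474.1, 173.8, 339.4]
grip_width: 22.2
t 6.2 pos [474.1 173.8 339.4] w 22.2 F [ 0.8 -0.1 -0.5] j [ 0.18  0.12  1.78 -0.    1.24  0.08]
need tool m [0.0012 0.0001 0.0744]
twist -0.0023 tilt 0.04
```

View pics/s3.png

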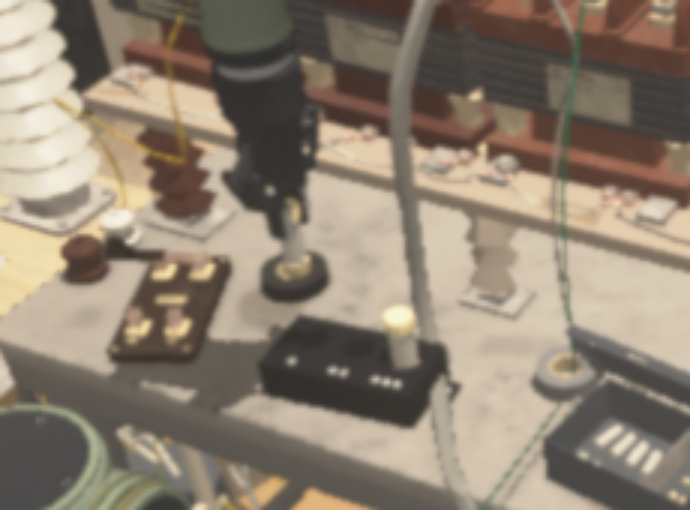

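```bash
python3 -m handwheel '[[[0.001,0,0.02],0,1],[[0,0,0.02],0,1],[[0,0,0.02],0,1],[[0,0,0.008],0,1],[[0,0,0.006],0,1],[[0,0,0.006],0,1],[[0,0,0.006],0,1],[[0,0,0.005],0,1],[[0,0,0.004],0,1],[[0,0,0],0,1],[[0,0,0],0,1]]'
```

```text
time: 7.22
position: [474.0, 176.0, 244.7]
tcp_rot: [[-0.104, 0.995, 0.0], [0.995, 0.104, -0.0], [-0.0, 0.0, -1.0]]
contact_force: [0.0, 0.4, -0.8]
grip_width: 22.5
```

In the pocket with no contact force. Go to just above the floor, then touch.

```bash
python3 -m handwheel '[[[0,0,0.006],0,1],[[0,0,0.004],0,1],[[0,0,0.002],0,1],[[0,0,0.001],0,1],[[0,0,0],0,1],[[0,0,0],0,1]]';python3 -m handwheel '[[[0,0,0.001],0,1],[[0,0,0],0,1]]'
```

```text
time: 7.72
position: [474.0, 176.0, 231.6]
tcp_rot: [[-0.104, 0.995, -0.0], [0.995, 0.104, -0.0], [-0.0, -0.0, -1.0]]
contact_force: [0.1, 0.3, -0.1]
grip_width: 22.3
time: 7.88
position: [474.0, 176.0, 230.7]
tcp_rot: [[-0.104, 0.995, 0.0], [0.995, 0.104, 0.0], [-0.0, 0.0, -1.0]]
contact_force: [0.2, -1.0, -0.5]
grip_width: 22.3
```

```bash
python3 -m handwheel '[[[0,0,0],0,0.5],[[0,0,0],0,0.3],[[0,0,0],0,0],[[0,0,0],0,0],[[0,0,0],0,0],[[0,0,0],0,0]]' | egrep 'force|wid';python3 -m handwheel '[[[0,0,-0.01],0,0],[[0,0,-0.03],0,0],[[0,0,-0.03],0,0],[[0,0,-0.03],0,0],[[0,0,-0.01],0,0],[[0,0,0],0,0]]'
python3 - <<'E'
from h import *
go(486,-416.5,340)
p,d=snapshot("scene");cv2.imwrite("pics/s4.png",cv2.resize(p[120:280,130:330,::-1],None,fx=3,fy=3))
p,d=snapshot("top");cv2.imwrite("pics/t4.png",cv2.resize(p[150:280,150:350,::-1],None,fx=4,fy=4))
E
```

```text
contact_force: [-1.2, 0.3, -0.1]
grip_width: 85.3
time: 8.88
position: [475.4, 176.3, 345.0]
tcp_rot: [[-0.104, 0.995, 0.009], [0.995, 0.104, 0.002], [0.001, 0.009, -1.0]]
contact_force: [0.9, 0.6, -0.9]
grip_width: 85.5
t 8.88 pos [475.4 176.3 345. ] w 85.5 F [ 0.9  0.6 -0.9] j [0.18 0.12 1.77 0.   1.24 0.08]
need tool m [-0.5907 -0.0511  0.0042]
twist -0.0001 tilt 0.51
```

View pics/s4.png

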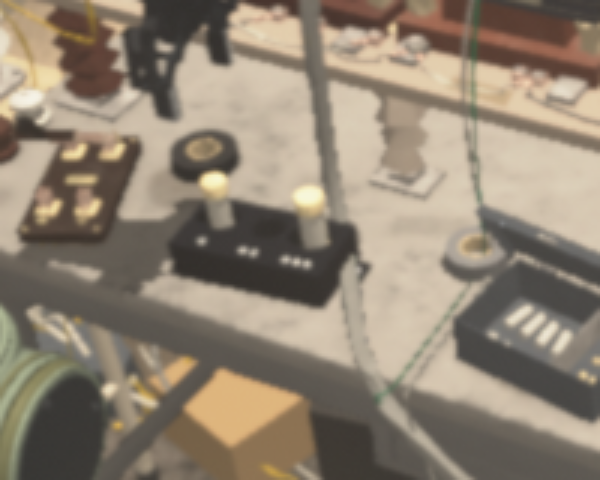

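```bash
python3 -m handwheel '[[[-0.0369,-0.0032,0],0,0],[[-0.0369,-0.0032,0],0,0],[[-0.0369,-0.0032,0],0,0],[[-0.0369,-0.0032,0],0,0],[[-0.0369,-0.0032,0],0,0],[[-0.0369,-0.0032,0],0,0],[[-0.0369,-0.0032,0],0,0],[[-0.0369,-0.0032,0],0,0]]' |grep pos
python3 -m handwheel '[[[-0.0369,-0.0032,0],0,0],[[-0.0369,-0.0032,0],0,0],[[-0.0369,-0.0032,0],0,0],[[-0.0369,-0.0032,0],0,0],[[-0.0369,-0.0032,0],0,0],[[-0.0369,-0.0032,0],0,0],[[-0.0369,-0.0032,0],0,0],[[-0.0369,-0.0032,0],0,0],[[0,0,0],0,0],[[0,0,0],0,0],[[0,0,0],0,0],[[0,0,0],0,0]]'
python3 - <<'E'
from h import *
go(486,-416.5,219.5)
E
```

```text
position: [477.8, -121.7, 338.0]
time: 10.65
position: [484.2, -415.0, 338.9]
tcp_rot: [[-0.105, 0.994, -0.002], [0.994, 0.105, 0.003], [0.003, -0.002, -1.0]]
contact_force: [-0.6, -0.2, 0.2]
grip_width: 85.3
t 10.65 pos [ 484.2 -415.   338.9] w 85.3 F [-0.6 -0.2  0.2] j [-0.84  0.39  1.44  0.    1.31 -0.95]
need tool m [-0.0021  0.0019  0.1194]
twist 0.0008 tilt 0.22
```

```bash
python3 -m handwheel '[[[-0.002,0.001,0.02],0,0],[[0,0,0.02],0,0],[[0,0,0.02],0,0],[[0,0,0.02],0,0],[[0,0,0.015],0,0],[[0,0,0.01],0,0],[[0,0,0.01],0,0],[[0,0,0.005],0,0],[[0,0,0],0,0],[[0,0,0],0,0],[[0,0,0],0,0]]'
python3 - <<'E'
from h import *
go(486,-416.5,220)
p,d=snapshot("scene");cv2.imwrite("pics/s5.png",cv2.resize(p[120:300,330:530,::-1],None,fx=3,fy=3))
E
```

```text
time: 11.57
position: [486.0, -418.8, 221.9]
tcp_rot: [[-0.104, 0.995, 0.001], [0.995, 0.104, -0.002], [-0.002, 0.001, -1.0]]
contact_force: [0.7, 0.2, 1.1]
grip_width: 85.6
t 11.57 pos [ 486.  -418.8  221.9] w 85.6 F [0.7 0.2 1.1] j [-0.85  0.54  1.5  -0.    1.1  -0.95]
need tool m [0.0023 0.0003 0.0019]
twist -0.0001 tilt 0.12
```

View pics/s5.png

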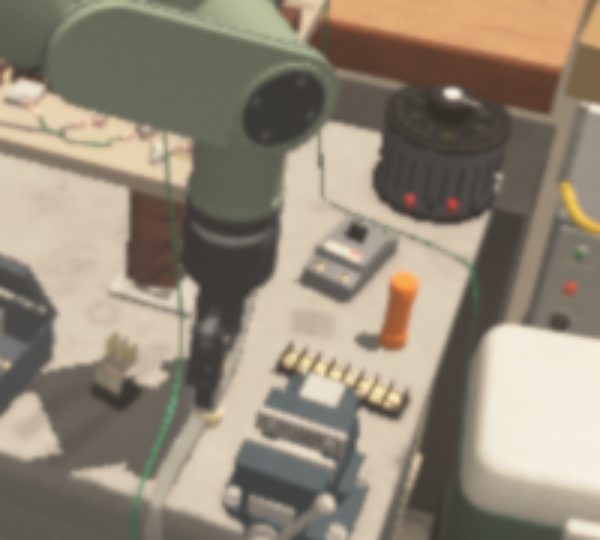

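```bash
python3 -m handwheel '[[[0.0016,0,0.0017],0,0.3],[[0,0,0],0,0.6],[[0,0,0],0,1],[[0,0,0],0,1],[[0,0,0],0,1],[[0,0,0],0,1],[[0,0,0],0,1],[[0,0,0],0,1],[[0,0,0],0,1]]' 50; for i in 1 2 3; do python3 -m handwheel '[[[0,0,0],0,1]]' | egrep 'posi|wid';done
```

```text
time: 12.37
position: [485.5, -417.0, 219.2]
tcp_rot: [[-0.104, 0.995, 0.0], [0.995, 0.104, -0.0], [-0.0, 0.0, -1.0]]
contact_force: [-0.1, -0.2, 2.1]
grip_width: 22.3
position: [485.5, -417.0, 219.2]
grip_width: 22.2
position: [485.5, -417.0, 219.2]
grip_width: 22.1
position: [485.5, -417.0, 219.2]
grip_width: 22.4
```

```bash
python3 -m handwheel '[[[0,0,-0.01],0,1],[[0,0,-0.03],0,1],[[0,0,-0.035],0,1],[[0,0,-0.035],0,1],[[0,0,-0.035],0,1],[[0,0,-0.025],0,1],[[0,0,-0.01],0,1],[[0,0,0],0,1],[[0,0,0],0,1]]'
python3 - <<'E'
from h import *
go(479.3,124.8,400)
p,d=snapshot("scene");cv2.imwrite("pics/s6.png",cv2.resize(p[60:260,330:530,::-1],None,fx=3,fy=3))
E
```

```text
time: 13.37
position: [485.1, -416.6, 398.3]
tcp_rot: [[-0.104, 0.995, -0.001], [0.995, 0.104, 0.001], [0.001, -0.001, -1.0]]
contact_force: [-0.0, 0.2, -1.6]
grip_width: 22.3
t 13.37 pos [ 485.1 -416.6  398.3] w 22.3 F [-0.   0.2 -1.6] j [-0.84  0.35  1.38 -0.    1.42 -0.95]
need tool m [ 0.5391  0.0504 -0.0013]
twist -0.0002 tilt 0.06
```

View pics/s6.png

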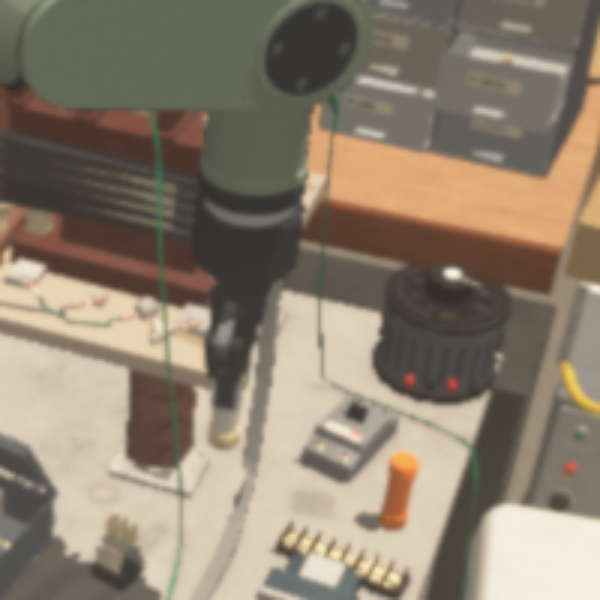

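```bash
python3 -m handwheel '[[[0.036,0.00335,0],0,1],[[0.036,0.00335,0],0,1],[[0.036,0.00335,0],0,1],[[0.036,0.00335,0],0,1],[[0.036,0.00335,0],0,1],[[0.036,0.00335,0],0,1],[[0.036,0.00335,0],0,1]]' |grep pos
python3 -m handwheel '[[[0.036,0.00335,0],0,1],[[0.036,0.00335,0],0,1],[[0.036,0.00335,0],0,1],[[0.036,0.00335,0],0,1],[[0.036,0.00335,0],0,1],[[0.036,0.00335,0],0,1],[[0.036,0.00335,0],0,1],[[0.036,0.00335,0],0,1],[[0,0,0],0,1],[[0,0,0],0,1],[[0,0,0],0,1],[[0,0,0],0,1]]'
python3 -m handwheel '[[[0,0,0.02],0,1],[[0,0,0.02],0,1],[[0,0,0.02],0,1],[[0,0,0.02],0,1],[[0,0,0.015],0,1],[[0,0,0],0,1],[[0,0,0],0,1],[[0,0,0],0,1],[[0,0,0],0,1]]'
python3 - <<'E'
from h import *
go(479.3,124.8,265)
p,d=snapshot("scene");cv2.imwrite("pics/s7.png",cv2.resize(p[80:250,130:330,::-1],None,fx=3,fy=3))
E
```

```text
position: [481.3, -161.8, 395.5]
time: 15.0
position: [479.0, 124.5, 397.5]
tcp_rot: [[-0.103, 0.995, -0.003], [0.995, 0.103, -0.001], [-0.0, -0.003, -1.0]]
contact_force: [-0.5, -0.7, -0.4]
grip_width: 22.3
time: 15.75
position: [480.1, 125.0, 305.4]
tcp_rot: [[-0.103, 0.995, 0.003], [0.995, 0.103, 0.0], [-0.0, 0.003, -1.0]]
contact_force: [-0.7, -0.9, -0.3]
grip_width: 22.4
t 15.75 pos [480.1 125.  305.4] w 22.4 F [-0.7 -0.9 -0.3] j [ 0.08  0.15  1.83 -0.    1.16 -0.02]
need tool m [-0.0001 -0.0009  0.0404]
twist -0.0012 tilt 0.16
```

View pics/s7.png

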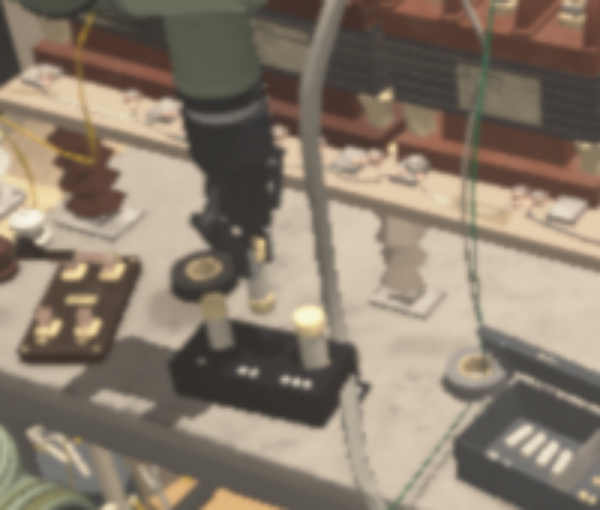

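```bash
python3 -m handwheel '[[[0,-0.0003,0.015],0,1],[[0,0,0.015],0,1],[[0,0,0.01],0,1],[[0,0,0.006],0,1],[[0,0,0.006],0,1],[[0,0,0.005],0,1],[[0,0,0.004],0,1],[[0,0,0],0,1],[[0,0,0],0,1]]'
```

```text
time: 16.55
position: [479.1, 125.4, 243.0]
tcp_rot: [[-0.104, 0.995, -0.0], [0.995, 0.104, -0.0], [-0.0, -0.0, -1.0]]
contact_force: [-0.6, -0.1, -0.7]
grip_width: 22.4
```

Inside the pocket, no force. Floor is at TCP z ≈ 229.5.

```bash
python3 -m handwheel '[[[0,0,0.006],0,1],[[0,0,0.004],0,1],[[0,0,0.002],0,1],[[0,0,0.001],0,1],[[0,0,0],0,1],[[0,0,0],0,1]]'| egrep 'posi|force'
python3 -m handwheel '[[[0,0,0],0,0.5],[[0,0,0],0,0.3],[[0,0,0],0,0],[[0,0,0],0,0],[[0,0,0],0,0],[[0,0,0],0,0]]' | egrep 'force|wid';python3 -m handwheel '[[[0,0,-0.01],0,0],[[0,0,-0.03],0,0],[[0,0,-0.03],0,0],[[0,0,-0.03],0,0],[[0,0,-0.01],0,0],[[0,0,0],0,0]]'
python3 - <<'E'
from h import *
go(484.4,75.8,340)
p,d=snapshot("scene");cv2.imwrite("pics/s8.png",cv2.resize(p[100:270,130:330,::-1],None,fx=3,fy=3))
p,d=snapshot("top");cv2.imwrite("pics/t8.png",cv2.resize(p[170:280,180:330,::-1],None,fx=5,fy=5))
E
```

```text
position: [479.0, 125.4, 229.9]
contact_force: [-0.2, 0.2, -0.5]
contact_force: [0.2, -0.7, -0.5]
grip_width: 85.4
time: 18.05
position: [480.4, 125.6, 344.3]
tcp_rot: [[-0.104, 0.995, 0.009], [0.995, 0.104, 0.001], [-0.0, 0.009, -1.0]]
contact_force: [-0.1, -0.1, 0.0]
grip_width: 85.5
t 18.05 pos [480.4 125.6 344.3] w 85.5 F [-0.1 -0.1  0. ] j [ 0.08  0.1   1.8   0.    1.24 -0.02]
need tool m [-0.0499 -0.0013  0.0043]
twist -0.0001 tilt 0.51
```

View pics/s8.png

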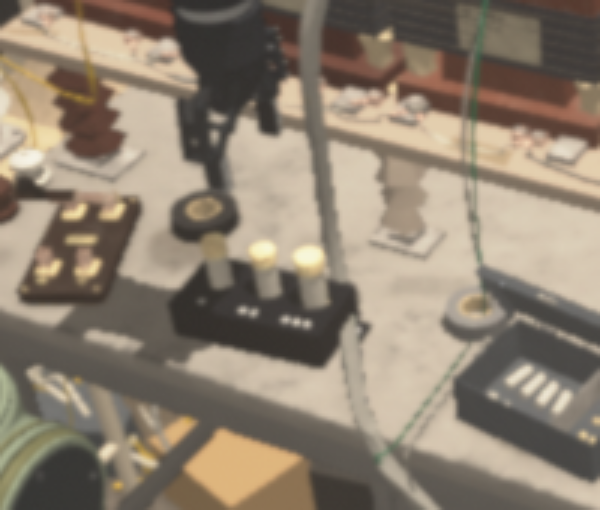

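View pics/t8.png

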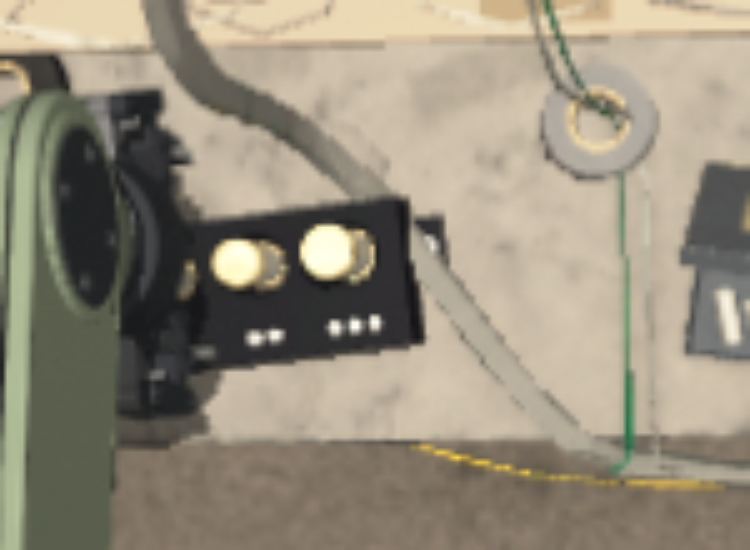

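```bash
python3 -m handwheel '[[[-0.025,0,0],0,0],[[-0.025,0,0],0,0],[[0,0,0],0,0],[[0,0,0],0,0],[[0,0,0.02],0,0],[[0,0,0.02],0,0],[[0,0,0.02],0,0],[[0,0,0.01],0,0],[[0,0,0],0,0],[[0,0,0],0,0]]'
python3 - <<'E'
from h import *
go(484.4,75.8,233)
p,d=snapshot("scene");cv2.imwrite("pics/s9.png",cv2.resize(p[100:270,130:330,::-1],None,fx=3,fy=3))
E
```

```text
time: 18.98
position: [483.7, 76.2, 269.0]
tcp_rot: [[-0.104, 0.995, -0.003], [0.995, 0.104, 0.0], [0.001, -0.003, -1.0]]
contact_force: [-0.0, 0.4, 0.1]
grip_width: 85.5
t 18.98 pos [483.7  76.2 269. ] w 85.5 F [-0.   0.4  0.1] j [-0.02  0.19  1.87  0.    1.08 -0.13]
need tool m [-0.0005  0.0008  0.036 ]
twist 0.0004 tilt 0.16
```

View pics/s9.png

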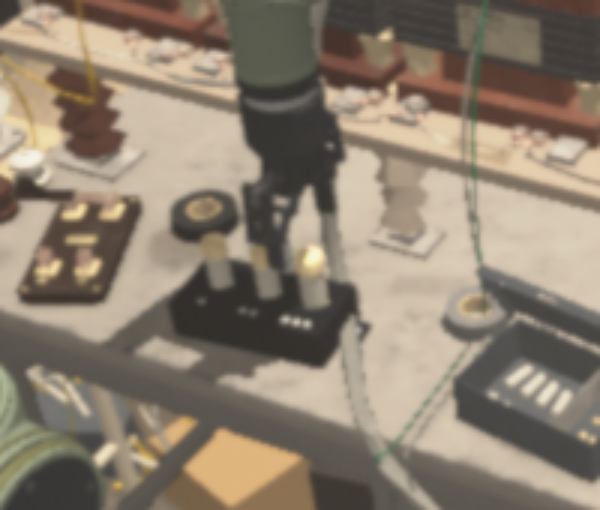

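```bash
python3 -m handwheel '[[[0,0.0005,0.015],0,0],[[0,0,0.012],0,0],[[0,0,0.009],0,0],[[0,0,0],0,0.3],[[0,0,0],0,0.6],[[0,0,0],0,1],[[0,0,0],0,1],[[0,0,0],0,1],[[0,0,0],0,1],[[0,0,0],0,1],[[0,0,0],0,1]]' 40
python3 -m handwheel '[[[0,0,-0.005],0,1],[[0,0,-0.01],0,1],[[0,0,-0.02],0,1],[[0,0,-0.03],0,1],[[0,0,-0.03],0,1],[[0,0,-0.015],0,1],[[0,0,0],0,1],[[0,0,0],0,1],[[0,0,0],0,1]]'
python3 - <<'E'
from h import *
c=calibration("scene");p,d=snapshot("scene");cv2.imwrite("pics/s10.png",cv2.resize(p[80:250,130:330,::-1],None,fx=3,fy=3))
E
```

```text
time: 19.95
position: [485.2, 75.7, 235.0]
tcp_rot: [[-0.104, 0.995, 0.002], [0.995, 0.104, -0.0], [-0.0, 0.002, -1.0]]
contact_force: [-0.3, -0.2, 5.7]
grip_width: 25.6
time: 20.7
position: [483.8, 75.7, 342.7]
tcp_rot: [[-0.104, 0.995, -0.003], [0.995, 0.104, 0.0], [0.0, -0.003, -1.0]]
contact_force: [0.6, -0.7, -0.6]
grip_width: 25.8
```

View pics/s10.png

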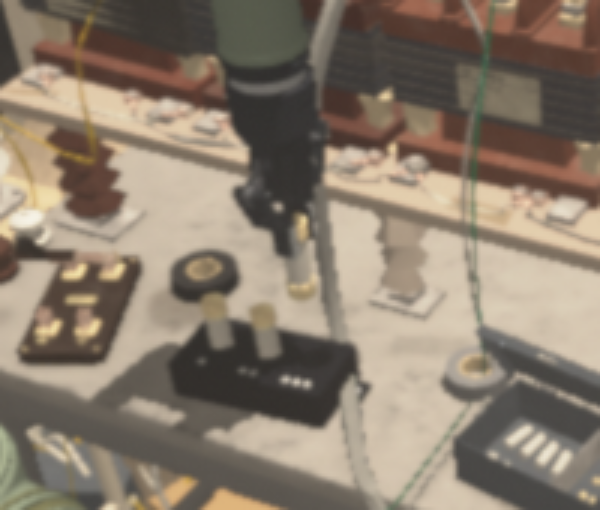

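```bash
python3 -m handwheel '[[[-0.028,0,0],0,1],[[-0.028,0,0],0,1],[[0,0,0.01],0,1],[[0,0,0.02],0,1],[[0,0,0.02],0,1],[[0,0,0.02],0,1],[[0,0,0.02],0,1],[[0,0,0.012],0,1],[[0,0,0],0,1],[[0,0,0],0,1],[[0,0,0],0,1]]'
python3 - <<'E'
from h import *
p,d=snapshot("scene");cv2.imwrite("pics/s11.png",cv2.resize(p[100:270,130:330,::-1],None,fx=3,fy=3))
E
```

```text
time: 21.67
position: [490.5, 20.2, 241.8]
tcp_rot: [[-0.104, 0.995, -0.001], [0.995, 0.104, 0.0], [0.0, -0.001, -1.0]]
contact_force: [0.5, 0.3, 0.3]
grip_width: 25.6
```

View pics/s11.png

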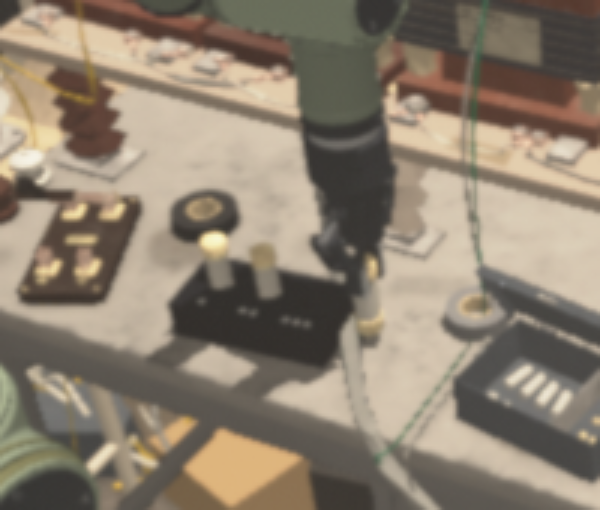

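Now push the lower end against the rack's end face with a light grip.

```bash
python3 -m handwheel '[[[0,0,0],0,1],[[0.005,0,0],0,1],[[0.005,0,0],0,1],[[0.003,0,0],0,1],[[0.003,0,0],0,1],[[0.003,0,0],0,1],[[0.003,0,0],0,1],[[0.003,0,0],0,1],[[0,0,0],0,1]]' 28
python3 - <<'E'
from h import *
p,d=snapshot("scene");cv2.imwrite("pics/s12.png",cv2.resize(p[100:270,130:330,::-1],None,fx=3,fy=3))
E
```

```text
time: 22.47
position: [488.3, 45.1, 242.5]
tcp_rot: [[-0.104, 0.995, 0.001], [0.995, 0.104, -0.001], [-0.001, 0.001, -1.0]]
contact_force: [0.4, -4.3, 2.4]
grip_width: 25.8
```

View pics/s12.png

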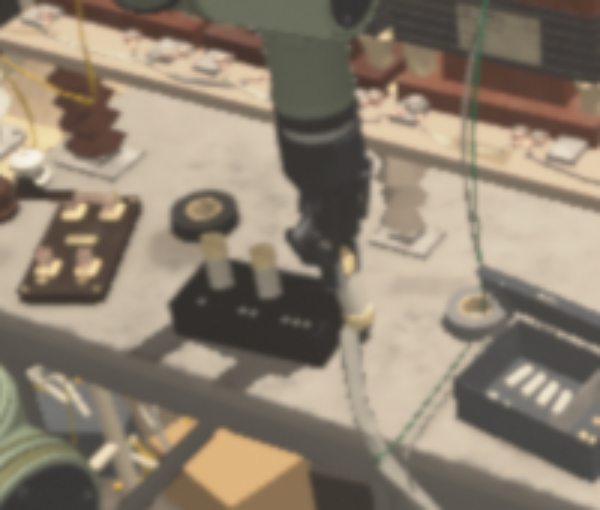

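It is pivoting in the grip (contact force 4 N, as expected). Continue, moving in while lowering.

```bash
python3 -m handwheel '[[[0.003,0,0],0,1],[[0.003,0,0],0,1],[[0.003,0,0],0,1],[[0.003,0,0.001],0,1],[[0.003,0,0.002],0,1],[[0.003,0,0.002],0,1],[[0.003,0,0.002],0,1],[[0,0,0],0,1]]'
python3 - <<'E'
from h import *
p,d=snapshot("scene");cv2.imwrite("pics/s13.png",cv2.resize(p[100:270,130:330,::-1],None,fx=3,fy=3))
E
```

```text
time: 23.18
position: [485.8, 66.4, 234.9]
tcp_rot: [[-0.104, 0.995, 0.001], [0.995, 0.104, 0.0], [0.0, 0.001, -1.0]]
contact_force: [0.9, -3.5, 3.4]
grip_width: 25.9
```

View pics/s13.png

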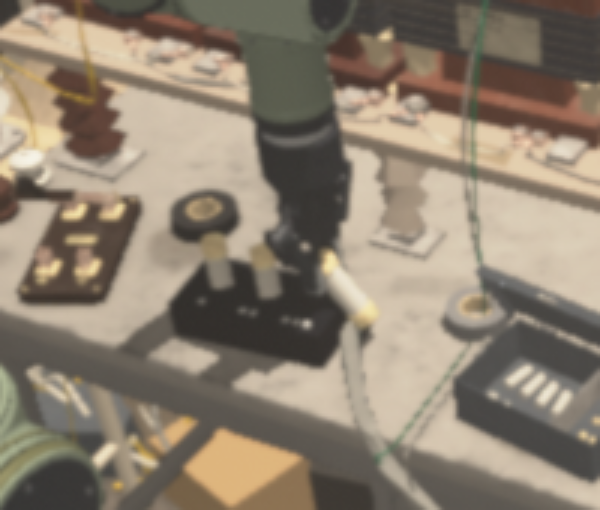

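```bash
python3 -m handwheel '[[[0.001,0,0.002],0,1],[[0.001,0,0.002],0,1],[[0.001,0,0.002],0,1],[[0,0,0.002],0,1],[[0,0,0.002],0,1],[[0,0,0],0,1]]'
python3 -m handwheel '[[[0,0,0],0,1],[[0,0,0],0,1],[[0,0,0],0,1],[[-0.002,0,-0.004],0,1],[[-0.003,0,-0.008],0,1],[[-0.003,0,-0.015],0,1],[[0,0,-0.02],0,1],[[0,0,-0.025],0,1],[[0,0,-0.02],0,1],[[0,0,-0.01],0,1],[[0,0,0],0,1]]' 60
python3 - <<'E'
from h import *
p,d=snapshot("scene");cv2.imwrite("pics/s14.png",cv2.resize(p[80:250,130:330,::-1],None,fx=3,fy=3))
p,d2=snapshot("top");cv2.imwrite("pics/t14.png",cv2.resize(p[150:280,180:330,::-1],None,fx=4,fy=4))
np.save("pics/s14.npy",d)
E
```

```text
time: 23.73
position: [485.7, 68.6, 225.1]
tcp_rot: [[-0.104, 0.995, 0.001], [0.995, 0.104, -0.001], [-0.001, 0.001, -1.0]]
contact_force: [2.0, -6.5, 2.7]
grip_width: 25.7
time: 24.65
position: [486.8, 61.1, 329.4]
tcp_rot: [[-0.104, 0.995, 0.004], [0.995, 0.104, 0.001], [0.001, 0.004, -1.0]]
contact_force: [-0.0, 0.3, -1.1]
grip_width: 25.1
```

View pics/s14.png

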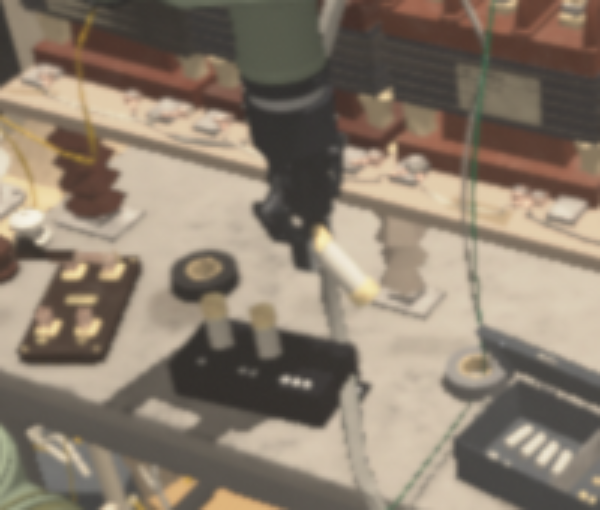

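View pics/t14.png

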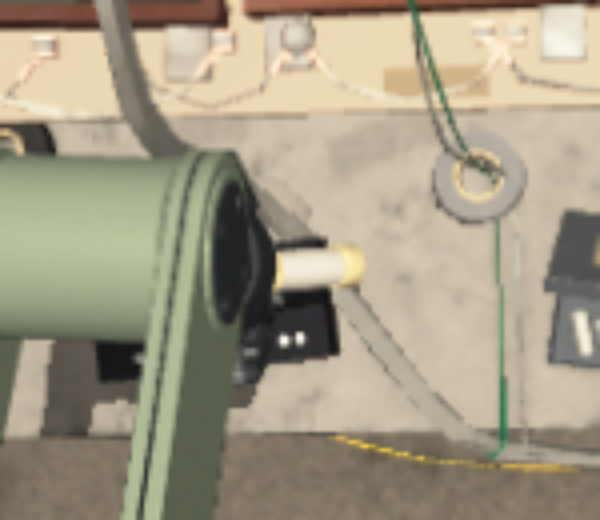

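```bash
python3 -m handwheel '[[[0,0,-0.01],0,1],[[0,0,-0.02],0,1],[[0,0,-0.02],0,1],[[0,0,-0.01],0,1],[[0,0,0],0,1],[[0,0,0],0,1],[[0,0,0],0,1],[[0,0,0],0,1]]'
python3 - <<'E'
from h import *
c=calibration("scene");p,d=snapshot("scene");img=p[:,:,::-1];cv2.imwrite("pics/s15.png",cv2.resize(img[80:240,180:300],None,fx=5,fy=3*5/3)[:600*800])
s=get_state();R=s["tcp_rot"];print(s["position"])
v,u=np.mgrid[0:400,0:640];m=(d>0);P=np.full((400,640,3),np.nan);P[m]=deproj(np.c_[u[m],v[m]],d[m],c)
q=P-np.array(s["position"]);tc=q@np.array(R)   # tool coords
g=img.astype(int).sum(2)>430
k=m&(abs(tc[...,1])<25)&(abs(tc[...,0])<90)&(tc[...,2]>140)&(tc[...,2]<260)&g
print(k.sum());A=P[k];n,l,st=cv2.connectedComponentsWithStats(k.astype(np.uint8));print(st)
i=1+np.argmax(st[1:,4]);A=P[l==i];mu=A.mean(0);w=np.linalg.svd(A-mu)[2][0];print("axis",w,"tilt",np.degrees(np.arccos(abs(w[2]))),"centre vis",mu,"len",np.ptp((A-mu)@w),A.min(0),A.max(0))
# seated fuses heights
for nm,(x,y) in dict(a=(474.1,175),b=(479.3,125.3)).items():
    kk=m&(np.hypot(P[...,0]-x,P[...,1]-y)<25)&(P[...,2]>60)&(P[...,2]<110);T=P[kk];print(nm,np.percentile(T[:,2],95),T[T[:,2]>75].mean(0))
E
```

```text
time: 25.42
position: [485.6, 60.8, 385.3]
tcp_rot: [[-0.104, 0.995, -0.003], [0.995, 0.104, 0.0], [0.001, -0.003, -1.0]]
contact_force: [0.1, 0.5, -2.0]
grip_width: 24.8
[485.70828548  60.83384635 385.3767016 ]
228Traceback (most recent call last):
  File "<stdin>", line 8, in <module>
ValueError: too many values to unpack (expected 3)
```

View pics/s15.png

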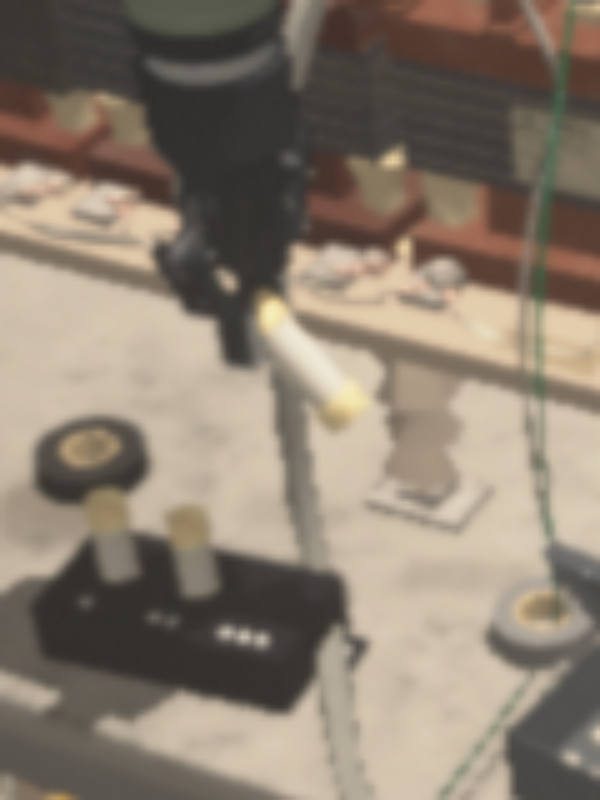

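```bash
python3 -m handwheel '[[[0,0,0],0,1],[[0,0,0],0,1],[[0,0,0],0,1],[[0,0,0],0,1]]'
python3 - <<'E'
from h import *
c=calibration("scene");p,d=snapshot("scene");img=p[:,:,::-1]
s=get_state();R=np.array(s["tcp_rot"])
v,u=np.mgrid[0:400,0:640];m=(d>0);P=np.full((400,640,3),np.nan);P[m]=deproj(np.c_[u[m],v[m]],d[m],c)
tc=(P-np.array(s["position"]))@R
g=img.astype(int).sum(2)>430
k=m&(abs(tc[...,1])<25)&(abs(tc[...,0])<90)&(tc[...,2]>140)&(tc[...,2]<260)&g
n,l,st,_=cv2.connectedComponentsWithStats(k.astype(np.uint8))
i=1+np.argmax(st[1:,4]);A=P[l==i];mu=A.mean(0);w=np.linalg.svd(A-mu)[2][0];print(st[i],"axis",w,"tilt",np.degrees(np.arccos(abs(w[2]))),"vis centre",mu,"len",np.ptp((A-mu)@w))
for nm,(x,y) in dict(a=(474.1,175),b=(479.3,125.3)).items():
    kk=m&(np.hypot(P[...,0]-x,P[...,1]-y)<25)&(P[...,2]>60)&(P[...,2]<110);T=P[kk];print(nm,np.percentile(T[:,2],95),T[T[:,2]>75].mean(0))
c=calibration("top");p,d=snapshot("top")
E
```

```text
time: 25.8
position: [486.2, 60.8, 386.8]
tcp_rot: [[-0.104, 0.995, -0.0], [0.995, 0.104, 0.0], [0.0, -0.0, -1.0]]
contact_force: [0.4, 0.8, -0.6]
grip_width: 25.4
[232 139  22  27 220] axis [-0.00126488  0.63915149  0.76907982] tilt 39.72867032426388 vis centre [483.34425742  25.486845   214.86417906] len 73.36988577728798
a 88.3364317346409 [469.27494632 172.5357297   83.91811805]
b 87.70060474871538 [475.69553563 122.22015135  82.84363369]
```

```bash
python3 - <<'E'
from h import *
c=calibration("scene");s=get_state();p0=np.array(s["position"]);V=c["view"];o=-V[:3,:3].T@V[:3,3]
n=np.array([.9945,.104,0]);r=ray([[234,142.4],[248.6,160.4]],c)@V[:3,:3]
Q=np.array([o+d*((p0-o)@n)/(d@n) for d in r]);e=Q[1]-Q[0];print(Q.round(1),np.linalg.norm(e),"tilt",np.degrees(np.arccos(-e[2]/np.linalg.norm(e))))
# synthetic check: predicted axis pixels for tilts
g=p0+np.array([0,0,-155])
x=np.array([-.104,.9945,0])
for t in(40,45,50,55,60):
    a=np.radians(t);d=-np.sin(a)*x-np.cos(a)*np.array([0,0,1]);q=proj([g,g+60*d],c);f=q[1]-q[0];print(t,q.round(1).tolist(),"imgangle",np.degrees(np.arctan2(f[1],f[0])).round(1))
print(np.degrees(np.arctan2(18,14.6)))
E
```

```text
[[487.4  49.8 236.3]
 [491.1  14.4 186.5]] 61.17803730808207 tilt 35.552421968624465
40 [[230.4, 143.1], [245.9, 160.0]] imgangle 47.6
45 [[230.4, 143.1], [247.0, 159.2]] imgangle 44.1
50 [[230.4, 143.1], [248.1, 158.2]] imgangle 40.6
55 [[230.4, 143.1], [249.0, 157.1]] imgangle 37.1
60 [[230.4, 143.1], [249.8, 156.0]] imgangle 33.6
50.95410743116503
```

```bash
python3 -m handwheel '[[[-0.02,-0.01,0],0,1],[[-0.025,-0.014,0],0,1],[[-0.025,-0.013,0],0,1],[[0,0,0.01],0,1],[[0,0,0.03],0,1],[[0,0,0.03],0,1],[[0,0,0.03],0,1],[[0,0,0.03],0,1],[[0,0,0.02],0,1],[[0,0,0.01],0,1],[[0,0,0],0,1],[[0,0,0],0,1]]'
python3 - <<'E'
from h import *
p,d=snapshot("scene");cv2.imwrite("pics/s16.png",cv2.resize(p[120:260,170:310,::-1],None,fx=4,fy=4))
E
```

```text
time: 26.9
position: [457.1, -12.5, 227.2]
tcp_rot: [[-0.104, 0.995, 0.0], [0.995, 0.104, 0.0], [0.0, 0.0, -1.0]]
contact_force: [1.0, 0.3, -0.4]
grip_width: 25.0
```

View pics/s16.png

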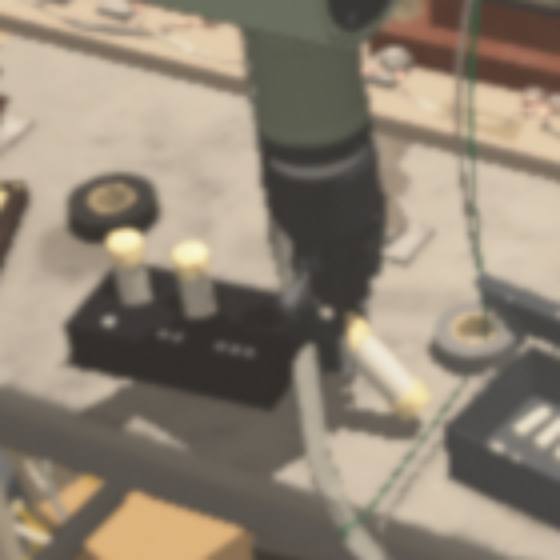

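```bash
python3 -m handwheel '[[[0,0,0.005],0,1],[[0,0,0.004],0,1],[[0,0,0.003],0,1],[[0,0,0],0,1]]' 30 | egrep 'pos|force'
python3 -m handwheel '[[[0,0,0.003],0,1],[[0,0,0.003],0,1],[[0,0,0],0,1]]' | egrep 'pos|force'
```

```text
position: [456.5, -12.6, 214.8]
contact_force: [-1.0, 0.3, -0.7]
position: [457.4, -11.4, 211.1]
contact_force: [-4.4, 8.3, 19.6]
```

```bash
python3 -m handwheel '[[[0.003,0,0.002],0,1],[[0.003,0,0.002],0,1],[[0.003,0,0.003],0,1],[[0.003,0,0.003],0,1],[[0.003,0,0.003],0,1],[[0,0,0],0,1]]' 25| egrep 'pos|force'
python3 - <<'E'
from h import *
p,d=snapshot("scene");cv2.imwrite("pics/s17.png",cv2.resize(p[120:260,170:310,::-1],None,fx=4,fy=4))
E
```

```text
position: [456.1, 2.7, 197.1]
contact_force: [-1.8, 3.2, 6.9]
```

View pics/s17.png

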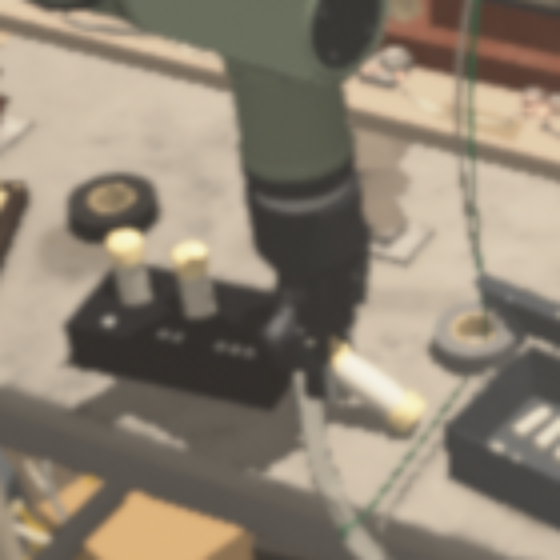

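```bash
python3 -m handwheel '[[[0.002,0,0.003],0,1],[[0.002,0,0.003],0,1],[[0.002,0,0.003],0,1],[[0,0,0.003],0,1],[[0,0,0],0,1]]' 25| egrep 'pos|force'
python3 - <<'E'
from h import *
p,d=snapshot("scene");cv2.imwrite("pics/s18.png",cv2.resize(p[120:260,170:310,::-1],None,fx=4,fy=4))
E
```

```text
position: [455.7, 8.4, 185.0]
contact_force: [0.6, 0.8, 5.7]
```

View pics/s18.png

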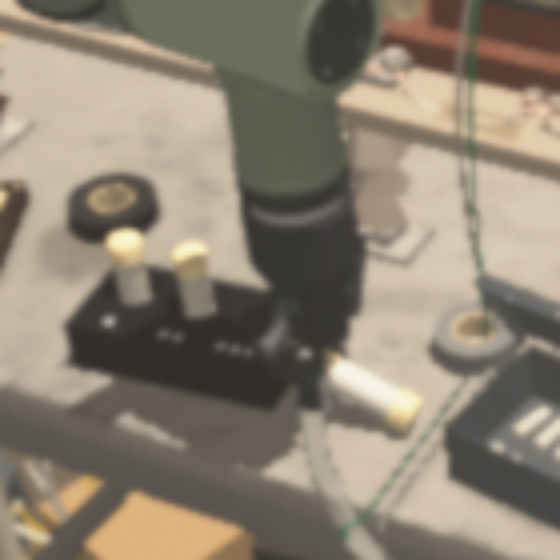

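```bash
python3 -m handwheel '[[[0,0,0],0,1],[[0,0,0],0,1],[[0,0,0],0,1],[[0,0,-0.003],0,1],[[0,0,-0.006],0,1],[[0,0,-0.012],0,1],[[0,0,-0.02],0,1],[[0,0,-0.025],0,1],[[0,0,-0.03],0,1],[[0,0,-0.03],0,1],[[0,0,-0.03],0,1],[[0,0,-0.03],0,1]]' 90
python3 -m handwheel '[[[0,0,-0.02],0,1],[[0,0,-0.01],0,1],[[0,0,0],0,1],[[0,0,0],0,1],[[0,0,0],0,1],[[0,0,0],0,1],[[0,0,0],0,1],[[0,0,0],0,1]]'
cat > chk.py <<'E'
from h import *
import sys
c=calibration("scene");p,d=snapshot("scene");img=p[:,:,::-1];cv2.imwrite(sys.argv[1],cv2.resize(img[60:240,140:320],None,fx=3.3,fy=3.3))
s=get_state();p0=np.array(s["position"]);print(p0,s["grip_width"])
v,u=np.mgrid[0:400,0:640];m=(d>0);P=np.full((400,640,3),np.nan);P[m]=deproj(np.c_[u[m],v[m]],d[m],c)
tc=(P-p0)@np.array(s["tcp_rot"])
k=m&(abs(tc[...,1])<25)&(abs(tc[...,0])<90)&(tc[...,2]>140)&(tc[...,2]<260)&(img.astype(int).sum(2)>400)
n,l,st,_=cv2.connectedComponentsWithStats(k.astype(np.uint8));i=1+np.argmax(st[1:,4]);A=P[l==i];mu=A.mean(0);w=np.linalg.svd(A-mu)[2][0];print(st[i],"tilt",np.degrees(np.arccos(abs(w[2]))),"vis centre",mu,"len",np.ptp((A-mu)@w))
q=np.argwhere(l==i)[:,::-1].astype(np.float32);vx=cv2.fitLine(q,cv2.DIST_L2,0,.01,.01).ravel();print("img line",vx,np.degrees(np.arctan(vx[1]/vx[0])))
V=c["view"];o=-V[:3,:3].T@V[:3,3];nn=np.array([.9945,.104,0])
r=ray([vx[2:]-10*vx[:2],vx[2:]+10*vx[:2]],c)@V[:3,:3];Q=np.array([o+e*((p0-o)@nn)/(e@nn) for e in r]);e=Q[1]-Q[0];print("plane tilt",np.degrees(np.arccos(abs(e[2])/np.linalg.norm(e))),Q.mean(0))
for nm,(x,y) in dict(a=(474.1,175),b=(479.3,125.3)).items():
    kk=m&(np.hypot(P[...,0]-x,P[...,1]-y)<25)&(P[...,2]>60)&(P[...,2]<110);T=P[kk];print(nm,np.percentile(T[:,2],95),T[T[:,2]>75].mean(0))
E
python3 chk.py pics/s19.png
```

```text
time: 29.55
position: [453.6, 8.4, 371.1]
tcp_rot: [[-0.104, 0.995, -0.002], [0.995, 0.104, 0.001], [0.001, -0.002, -1.0]]
contact_force: [0.8, -0.2, -1.4]
grip_width: 24.5
time: 30.22
position: [454.2, 8.3, 398.7]
tcp_rot: [[-0.104, 0.995, -0.003], [0.995, 0.104, 0.0], [0.001, -0.003, -1.0]]
contact_force: [0.8, -0.2, -0.2]
grip_width: 24.7
[454.34359494   8.26402239 398.99454745] 24.883418629441916
[242 145  26  22 258] tilt 65.6901625939856 vis centre [450.44279304 -34.45874847 241.2211847 ] len 67.0848855186693
img line [  0.8574846   0.5145097 254.3062    155.77132  ] 30.964685
plane tilt 63.752374414088194 [458.23664154 -28.96323566 234.65570738]
a 88.01905382449371 [469.00623003 172.19512272  83.43025674]
b 87.83108038684767 [475.63078896 121.92803686  83.2724076 ]
```

View pics/s19.png

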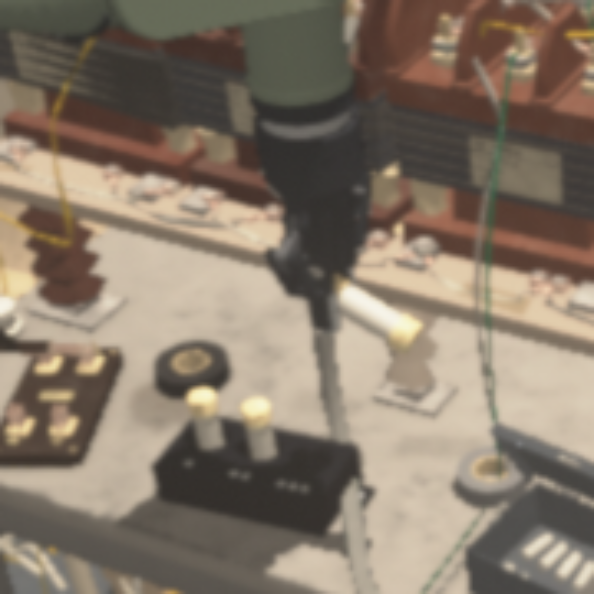

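```bash
python3 -m handwheel '[[[0,0,0],0,1],[[0,0,0],0,1],[[0,0,0],0,1],[[0,0,0],0,1],[[0,0,0],0,1],[[0,0,0],0,1],[[0,0,0],0,1],[[0,0,0],0,1],[[0,0,0],0,1],[[0,0,0],0,1],[[0,0,0],0,1],[[0,0,0],0,1]]'|egrep 'pos|wid'
python3 chk.py pics/s20.png; python3 - <<'E'
from h import *
p,d=snapshot("top");cv2.imwrite("pics/t20.png",p[150:280,180:480,::-1].repeat(2,0).repeat(2,1))
E
```

```text
position: [454.5, 8.2, 400.0]
grip_width: 24.5
[454.49820693   8.22957271 399.96943417] 24.375838392676464
[242 144  26  23 254] tilt 64.66159624366718 vis centre [451.03052844 -35.22139162 242.35075879] len 68.07388961097759
img line [  0.84968716   0.5272871  254.64174    155.34251   ] 31.822338
plane tilt 62.5624720682576 [458.49334765 -29.97396049 236.07694601]
a 88.74662583343576 [469.06774166 172.39628042  83.67372004]
b 87.0298235703061 [475.84343906 122.04056181  83.22872841]
```

View pics/t20.png

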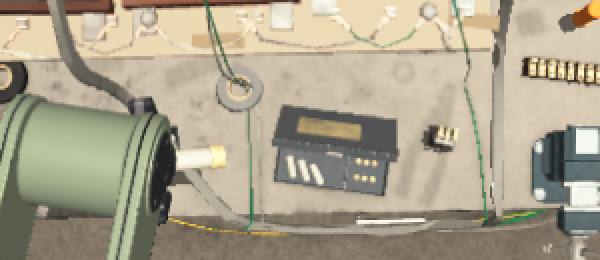

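```bash
python3 -c "
from rig import *
print(sign_off())"
```

```text
the job is handed in; nothing more can be done
None
```

The job is handed in with both spare fuses in the rack and the old fuse held up and tipped. The hand-in call reports no verdict, so this rests on my own checks.

**What I did:** The fuse nearer the rack went into the one-dot pocket and the one by the vise into the two-dot pocket. Both were lowered to the floor without contact force and let go. Then I drew the old fuse from the three-dot pocket. The moves can't tilt the tool, so I pivoted the fuse in a light grip, first against the rack's end face and then against the desk. I then clamped it at 90 N and raised it.

**Last checks:**
- **Seated fuses:** depth puts both tops at about 87–89 mm. The expected height is 85 mm, and the depth reads a few mm high. They stand upright and undisturbed.
- **Old fuse:** tilt is about 63–65° by two estimates and the middle is roughly 23 cm up. Over about 1.2 s of holding still, the readings changed by only about 1°, which is within the noise.
- **Bystanders:** the tape roll and relay look to be where they were in the top view. I judged this by eye and did not measure it.
- **Clock:** about 31 of the 72 s were used.

**What went wrong or disagreed:**
- The first push against the rack reached only about 36–40°, against about 57° calculated, because the fuse slid sideways in the pads. The push against the desk corrected this.
- The fuse is now held off-centre, near the edge of the pads.
- The gripper read about 1.5 mm narrower than the cap diameters throughout.

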